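# Meter a pressed tea ball into the milk ladle

### The arm

A 6-joint arm with a two-finger parallel gripper is mounted at the origin on the work surface. World frame = base frame: x ahead of the robot, y to its left, z up, the work surface at z = 0. Lengths are in m, angles in rad, forces in N, time in s.
With the tool pointing down it reaches from about 0.25 to 0.775 m from the base axis. Payload 4 kg.
Tool frame: the origin (TCP) lies at the centre of the arm's flange, where the gripper is bolted on; the fingertips stand 199 mm ahead of it and the grasp point (between the pads) lies 180 mm ahead of it (robot.tcp_to_tips is the z of the fingertips in the tool frame, in m); z points along the fingers, y is the line along which they close (so a half turn about z gives the same grasp; the last joint's range is limited). The gripper opens to 94 mm and grips with 3 to 60 N. Pads are 16 mm wide; open, the fingers measure 119 mm over their backs; the gripper's body (75 mm by 177 mm) begins 78 mm behind the grasp point.
Start: joints at [1.089, 0.087, 1.371, -0, 1.684, -0.103], TCP at [0.203, 0.511, 0.405] pointing down, gripper open.
Joint ranges: [-3.1, 3.1], [-0.76, 2.03], [0.27, 2.55], [-1.08, 4.22], [0.17, 2.65], [-2.57, 2.57]. Speed limits (rad/s): [2.79, 2.79, 3.14, 3.14, 3.14, 3.14].

### API

Orientations are given as [roll, pitch, yaw] about the fixed x, y, z axes, in that order (R = Rz(yaw) Ry(pitch) Rx(roll)).
In Python, from bench import robot gives the robot as it stands.
- The arm moves only by the tool play_rows, never from a script. Its arguments are lists of equal length, an entry for each row: "translation": the shift along the tool's x, y, z scaled (see below), a list of three; "twist": the turn, a rotation vector about the tool's x, y, z scaled (see below), a list of three; "gripper": the opening, from -1 (shut) to 1 (fully open). A call has 1 to 8 rows; each row shifts and turns the commanded pose from where the row before left it, along the tool's axes as they then stand; what a row does not reach is not made up. The controller multiplies each number of a shift by 0.04 m and each number of a turn by 0.1 rad. A row lasts 1/10 s, in which the tool goes at most 50 mm and 8.59 degrees, less where a joint would pass 70% of its speed; a pose out of reach is approached as far as the arm can. A call with a number of a shift or a turn outside -1 to 1 is refused whole. A call with a gripper value outside its range is refused whole. The fingers move at their own pace and stop on an object; the grip force is fixed at half the most. Time passes only in rows, so rows that do not move let the fingers close. It gives the time, the measured TCP pose, the force, the opening and the grip force at its end, in the units of the state.
- robot.get_obs(): the state, without advancing time (a new reading comes with each control period).
- robot.snapshot(name): name is "side" or "top" or "wrist"; returns the picture (384x512x3 uint8, red, green, blue); there is no depth.
- robot.camera_model(name): a dict with "camera_matrix" (3x3 intrinsics, pixels), "k1" (the pictures are not rectified: a ray, as slopes to the right and down, at radius r is drawn at 1 + k1 r^2 times it, then the intrinsics apply), "rvec" (rotation vector, rad) and "tvec" (3), from world to camera coordinates, as OpenCV has them. Camera axes: x right, y down, z forward; pixel columns grow to the right and rows downward; lengths in m; the calibration is good to about 2 mm. A picture is of the moment at which its call begins: read the wrist's pose just before it. camera_model takes no time and is no camera call; for the wrist camera it gives the pose at the moment of the call.
- robot.close_job(): hands the job in; it is judged then, once.
Trained networks look in the newest picture that a camera, given by its name, has taken for a name from the list of things; names that differ only in an ending like _2 or _b are one class to them, and where a whole thing is asked for, a point or a joint stands for the part that bears it (a point fixed in the world has none). Each returns a list of dicts, best first, with "score" (0 to 1); they miss things now and then, are a little off and sometimes report something else, mostly with a low value. They report only what shows in the picture. A call takes as long as a camera call. They do not tell look-alikes from the thing itself.
- robot.recognise(name, camera): "centre" ([x, y, z] in m, in world coordinates, good to about 4 mm: the middle of the surface that is visible of it).
- robot.spot_point(name, camera): "centre" ([x, y, z] in m, in world coordinates, good to about 4 mm: a listed point, or the origin of a listed thing).
The state is a dict: "time": time; "joint_positions": joint angles; "qvel": joint speeds; "joint_torque": joint torques, N m; "tool_pos": TCP position; "ee_rot": TCP orientation; "wrist_force": force on the tool from outside, world axes, zero at the start; "wrist_torque": the same for the moment, N m; "width": finger opening in m; "finger_force": force on a finger pad.
Only numpy, scipy, OpenCV 4.12 (cv2) and the standard library are available. Lean on these libraries where they do the work, as an engineer would, in place of code of your own. Each camera call takes 0.05 s, during which the arm holds its last target. There are 200 camera calls.

### The job

Stand the aluminium ladle on the shelf top with its cup under the dispenser's drop chute, then press the dispenser's sprung knob in until it bottoms, so that the waiting tea ball drops into the ladle. Then set the ladle with the ball in it upright on the floor of the yellow tray and let go, without disturbing the other things.

Things in the scene. Friction and masses are not known exactly. Their poses are not given: they have to be found in the camera images.
- dispenser: White box-shaped tea-ball dispenser, fixed: body x -40 to +80, y +-55, 145 mm high; dark foot plate x -55 to +95, y +-65 mm. Clear hopper and white lid above it to 272 mm. Origin on the shelf top. Its -x side, with the knob, faces roughly the robot. Hopper front (x -40) and lid edge (x -50) rise right behind the knob, so the hand must lean about 35 deg towards -x to press it.
- knob_top (a point): Centre of the outer face of the press knob, a dark steel disc 32 mm across, 10 mm thick; at rest at (-75, 0, 175) mm in the dispenser's frame, moving with the knob. Its z axis points out of the knob, 35 deg from vertical, leaning to the dispenser's -x. The knob is pressed along its own -z: (0.574, 0, -0.819) in the dispenser's frame.
- plunger_part (a joint): Travel of the knob in m: 0 at rest, 0.024 bottomed against its stop. Spring: about 3.6 N to start, 11 N at the stop; it springs back when let go.
- drop (a point): Point on the shelf top straight below the opening of the steel drop chute, at (0, 148, 0) mm in the dispenser's frame, same axes: the cup's centre belongs here. The chute sticks out of the dispenser's +y side to y = 166 mm, x -16 to +16, 80 to 140 mm above the shelf top, open below for y 133 to 163.
- ladle_cup (a point): Middle of the inside of the ladle's cup, on the cup's axis 15 mm above the ladle's underside (11 mm above the cup's inner floor). Aluminium milk ladle, loose, about 160 g: a flat-bottomed round cup, 72 mm across at the rim, 68 mm at the foot, 50 mm high, wall 3 mm, with a straight level handle along the ladle's -x. z up.
- ladle_grip (a point): Point at mid-thickness of the ladle's handle, 80 mm from the cup's axis, 45 mm above the ladle's underside. The handle is a bar 16 mm wide (ladle's y), 10 mm thick (z), from 36 to 148 mm from the cup's axis along the ladle's -x. Same axes as the ladle.
- ball_center (a point): Centre of the brown pressed tea ball, 22 mm across, 12 g, loose. It waits in the chute behind an aluminium shutter linked to the knob, which lets it go only when the knob is about nine tenths pressed or more.
- tray: Yellow plastic tray, loose, 450 g, 180 (x) x 150 (y) x 20 mm high, walls and floor 5 mm. Origin: centre of its underside; z up.
- bowl_a: Upturned white porcelain tea bowl, 88 mm across, 47 mm high; leave alone. Origin under its centre.
- bowl_b: The other upturned tea bowl, the same; leave alone.
- jar: Squat blue glass jar, 86 mm across, 80 mm high; leave alone. Origin under its centre.
- tin: Tea tin, 64 mm across, 90 mm high; leave alone. Origin under its centre.
- honey: Honey jar, 60 mm across, 130 mm high; leave alone. Origin under its centre.
- spoon: Wooden spoon, 160 mm long, lying; leave alone.
- ladle: The ladle as a whole; origin at the centre of its underside, below the cup.
Mind the look-alikes: they are no part of the job. What is shaped like the ladle but orange is not meant.

How it is judged:
By the outcome, as a careful person would: the job done as asked, in the order asked, and still so for the second after the job is handed in, with the robot touching nothing.
It also fails if it takes over 72 s, if anything falls off the work surface, if the arm or the gripper's body presses on something with over 40 N, if the wrist force passes 120 N, or if a joint passes its speed limit or range.

## Working session

There is one attempt and no reset: what is moved stays moved. The work goes in short steps, Python scripts to look and compute and a tool call to move; the robot and the scene stay as the last step left them, time stands still between calls to the robot, and variables do not carry over. Pictures are saved under pics/ and viewed, at most 10 in all, crops included, and the job is handed in when it is done.

Besides the shell and the picture viewer there is one more tool, called after ">>>" as a command line: name --argument value ..., lists and objects as JSON in quotes. play_rows: Moves the arm, as the interface text tells. Its arguments: {"type":"object","properties":{"translation":{"type":"array","items":{"type":"array","items":{"type":"number","minimum":-1,"maximum":1}}},"twist":{"type":"array","items":{"type":"array","items":{"type":"number","minimum":-1,"maximum":1}}},"gripper":{"type":"array","items":{"type":"number"}}},"required":["translation","twist","gripper"]}

```bash
ls; mkdir -p pics
python3 - <<'E'
from bench import robot
import cv2,numpy as np
o=robot.get_obs();print(o['time'],o['tool_pos'],o['ee_rot'],o['width'])
for c in ('top','side'):
    im=robot.snapshot(c);cv2.imwrite(f'pics/{c}0.png',im[:,:,::-1])
    for n in ('dispenser','knob_top','drop','ladle','ladle_cup','ladle_grip','tray','bowl_a','jar','tin','honey','spoon'):
        try:
            for d in robot.spot_point(n,c)[:3]: print(c,n,np.round(d['centre'],3),round(d['score'],2))
        except Exception as e: print(c,n,e)
E
```

```text
pics
0.0 [0.20332657 0.51090911 0.4035309 ] [-3.13942330e+00 -2.25008828e-04  2.76281551e+00] 0.09379956438665588
top dispenser [ 0.624 -0.076  0.   ] 0.71
top knob_top [ 0.551 -0.066  0.175] 0.66
top knob_top [ 0.76   0.339 -0.001] 0.25
top drop [ 0.537 -0.319  0.015] 0.73
top ladle [ 0.541 -0.32   0.002] 0.61
top ladle [ 0.398 -0.431  0.005] 0.56
top ladle_cup [ 0.397 -0.433  0.02 ] 0.94
top ladle_cup [ 0.537 -0.316  0.016] 0.76
top ladle_cup [ 0.746 -0.302  0.001] 0.54
top ladle_grip [ 0.461 -0.325  0.048] 0.96
top ladle_grip [ 0.387 -0.507  0.044] 0.88
top tray [0.527 0.315 0.   ] 0.6
top bowl_a [ 0.394 -0.152 -0.003] 0.93
top bowl_a [ 0.763  0.138 -0.003] 0.86
top jar [ 0.746 -0.301  0.001] 0.63
top tin [ 0.756  0.337 -0.002] 0.78
top honey [ 0.573 -0.544 -0.   ] 0.96
top honey [ 0.762  0.342 -0.   ] 0.56
top spoon [ 0.402  0.549 -0.002] 0.77
top spoon [ 0.746 -0.301  0.005] 0.54
side drop [0.526 0.315 0.002] 0.45
side ladle [0.76  0.341 0.002] 0.72
side ladle [ 0.757  0.141 -0.005] 0.43
side tray [0.525 0.315 0.002] 0.61
side bowl_a [ 0.756  0.141 -0.004] 0.66
side bowl_a [ 0.571 -0.546  0.004] 0.62
side tin [0.764 0.339 0.001] 0.66
side honey [ 0.57  -0.545  0.003] 0.9
side spoon [ 0.411  0.547 -0.002] 0.64
side spoon [ 0.758  0.337 -0.001] 0.37
```

View pics/top0.png

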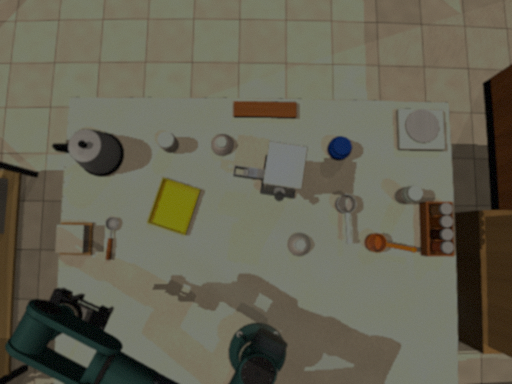

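View pics/side0.png

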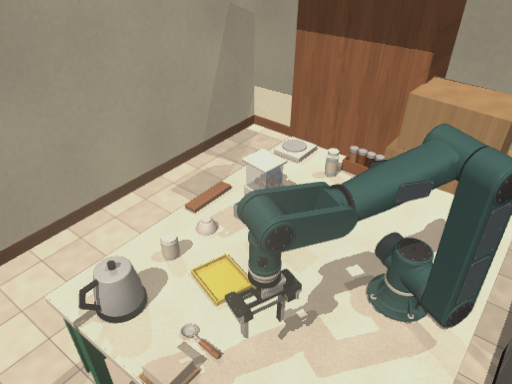

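The top picture shows the robot base at (257,350), with x pointing up and y pointing left.

Candidates for the ladle:
- The grey ladle has its cup at (345,203) and its handle end at (347,240).
- The orange look-alike has its cup at (376,242).
- The spoon or strainer is at (112,225).

I choose the grey one. The dispenser is at (285,165), with its knob towards the robot at (280,196) and its chute at about (248,172). The tray is at (176,206).

```bash
cat > h.py <<'E'
from bench import robot
import cv2,numpy as np,json,sys
from scipy.spatial.transform import Rotation as Ro
def cam(c):
    m=robot.camera_model(c);R=cv2.Rodrigues(np.array(m['rvec'],float))[0]
    return np.array(m['camera_matrix']),m['k1'],R,np.array(m['tvec'],float).ravel()
def proj(P,M):
    K,k,R,t=M;p=np.atleast_2d(P)@R.T+t;s=p[:,:2]/p[:,2:]
    s=s*(1+k*(s**2).sum(1,keepdims=True));return s*[K[0,0],K[1,1]]+K[:2,2]
def back(uv,z,M):
    K,k,R,t=M;d=(np.atleast_2d(uv)-K[:2,2])/[K[0,0],K[1,1]];s=d.copy()
    for _ in range(20): s=d/(1+k*(s**2).sum(1,keepdims=True))
    r=np.c_[s,np.ones(len(s))]@R;C=-R.T@t
    return C+r*((z-C[2])/r[:,2])[:,None]
def down(ydeg,lean=0):  # tool y at angle ydeg, tool down
    return Ro.from_euler('xyz',[np.pi,0,np.radians(ydeg+90)])
def rows(pos,R,p0=None,R0=None,n=None,step=.038,rs=.098):
    if p0 is None:
        o=robot.get_obs();p0=o['tool_pos'];R0=Ro.from_euler('xyz',o['ee_rot'])
    pos=np.array(pos,float);p=np.array(p0,float);R_=R0
    rv=(R0.inv()*R).as_rotvec();N=n or int(np.ceil(max(np.linalg.norm(pos-p)/step,np.linalg.norm(rv)/rs,1)))
    T=[];W=[]
    for i in range(N):
        w=np.round((R_.inv()*R).as_rotvec()/(N-i)/.1,2)
        t=np.round(R_.inv().apply(pos-p)/(N-i)/.04,2)
        p=p+R_.apply(t*.04);R_=R_*Ro.from_rotvec(w*.1);T.append(t.tolist());W.append(w.tolist())
    for i in range(0,N,8): print(json.dumps(T[i:i+8]).replace(' ',''),json.dumps(W[i:i+8]).replace(' ',''),len(T[i:i+8]))
    return p,R_
E
python3 - <<'E'
from h import *
im=cv2.imread('pics/top0.png')[90:260,140:420]
cv2.imwrite('pics/c0.png',cv2.resize(im,None,fx=2.8,fy=2.8,interpolation=cv2.INTER_CUBIC))
M=cam('top');print(proj([[.54,-.32,.05],[.461,-.325,.045]],M), robot.robot.tcp_to_tips if hasattr(robot,'robot') else robot.tcp_to_tips)
# go above the ladle grip
a,b=rows([.34,.1,.41],down(93))
rows([.43,-.325,.36],down(93),a,b)
E
```

```text
[[346.95851621 204.06546389]
 [348.24736421 225.88220229]] 0.1992
[[-0.58,-0.69,-0.01],[-0.56,-0.71,-0.01],[-0.53,-0.73,-0.01],[-0.5,-0.75,-0.01],[-0.48,-0.77,-0.01],[-0.45,-0.78,-0.01],[-0.42,-0.8,-0.01],[-0.39,-0.81,-0.01]] [[0.0,0.0,-0.36],[0.0,0.0,-0.36],[0.0,0.0,-0.36],[0.0,0.0,-0.36],[0.0,0.0,-0.36],[0.0,0.0,-0.36],[0.0,0.0,-0.36],[0.0,0.0,-0.36]] 8
[[-0.36,-0.83,-0.01],[-0.33,-0.84,-0.01],[-0.3,-0.85,-0.02],[-0.27,-0.86,-0.01]] [[0.0,0.0,-0.36],[0.0,0.0,-0.36],[0.0,0.0,-0.36],[0.0,0.0,-0.35]] 4
[[-0.14,-0.89,0.1],[-0.14,-0.89,0.1],[-0.14,-0.89,0.1],[-0.14,-0.9,0.11],[-0.14,-0.89,0.1],[-0.14,-0.9,0.11],[-0.14,-0.89,0.1],[-0.14,-0.9,0.11]] [[0.0,0.0,-0.0],[0.0,0.0,-0.0],[0.0,0.0,-0.0],[0.0,0.0,-0.0],[0.0,0.0,-0.0],[0.0,0.0,-0.0],[0.0,0.0,-0.0],[0.0,0.0,-0.0]] 8
[[-0.14,-0.89,0.1],[-0.14,-0.9,0.11],[-0.14,-0.89,0.1],[-0.15,-0.9,0.11]] [[0.0,0.0,-0.0],[0.0,0.0,-0.0],[0.0,0.0,-0.0],[0.0,0.0,-0.0]] 4
```

View pics/c0.png

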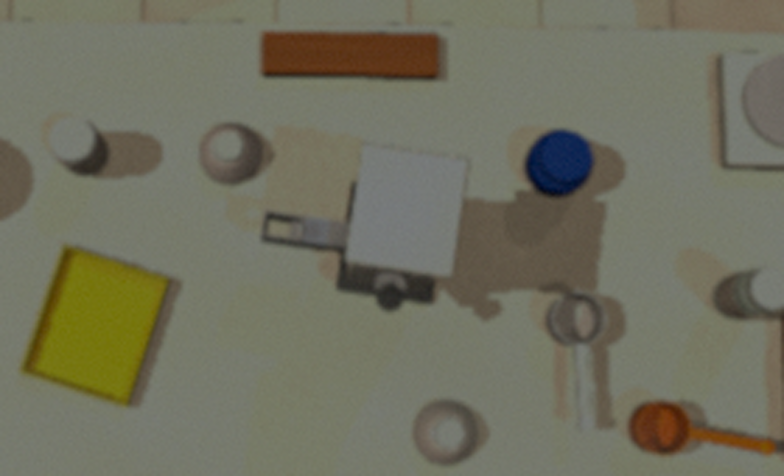

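The crop confirms the choice: the grey ladle has its cup at crop (574,318) and its handle runs to (588,425). The orange one is at (660,427). The dispenser is turned about -7°, the tray about -19°, and the chute is at crop (290,230).

>>> play_rows --translation '[[-0.58,-0.69,0],[-0.56,-0.71,0],[-0.53,-0.73,0],[-0.5,-0.75,0],[-0.48,-0.77,0],[-0.45,-0.78,0],[-0.42,-0.8,0],[-0.39,-0.81,0]]' --twist '[[0,0,-0.36],[0,0,-0.36],[0,0,-0.36],[0,0,-0.36],[0,0,-0.36],[0,0,-0.36],[0,0,-0.36],[0,0,-0.36]]' --gripper '[1,1,1,1,1,1,1,1]'

```text
time: 2.1
tool_pos: [0.2947, 0.2357, 0.4049]
ee_rot: [3.141, 0.001, 3.053]
wrist_force: [1.2, 0.9, 0.5]
width: 0.0941
finger_force: 0.0
```

>>> play_rows --translation '[[-0.36,-0.83,0],[-0.33,-0.84,0],[-0.3,-0.85,0],[-0.27,-0.86,0],[-0.14,-0.89,0.1],[-0.14,-0.89,0.1],[-0.14,-0.89,0.1],[-0.14,-0.89,0.1]]' --twist '[[0,0,-0.36],[0,0,-0.36],[0,0,-0.36],[0,0,-0.36],[0,0,0],[0,0,0],[0,0,0],[0,0,0]]' --gripper '[1,1,1,1,1,1,1,1]'

```text
time: 2.9
tool_pos: [0.3699, -0.0425, 0.3888]
ee_rot: [-3.141, 0.001, -3.089]
wrist_force: [0.4, -0.2, 0.2]
width: 0.0936
finger_force: 0.0
```

>>> play_rows --translation '[[-0.14,-0.89,0.1],[-0.14,-0.89,0.1],[-0.14,-0.89,0.1],[-0.14,-0.89,0.1],[-0.14,-0.89,0.1],[-0.14,-0.89,0.1],[-0.14,-0.89,0.1],[-0.14,-0.89,0.1]]' --twist '[[0,0,0],[0,0,0],[0,0,0],[0,0,0],[0,0,0],[0,0,0],[0,0,0],[0,0,0]]' --gripper '[1,1,1,1,1,1,1,1]'

```text
time: 3.7
tool_pos: [0.43, -0.3246, 0.3565]
ee_rot: [3.142, 0.0, -3.089]
wrist_force: [0.4, 0.1, -0.3]
width: 0.0938
finger_force: 0.0
```

Run:
```python
from h import *
o=robot.get_obs();print(o['time'],o['tool_pos'],o['ee_rot'],o['joint_positions'])
M=cam('wrist');im=robot.snapshot('wrist');cv2.imwrite('pics/w1.png',im[:,:,::-1])
np.save('pics/w1M.npy',np.array(M,dtype=object),allow_pickle=True)
for n in ('ladle','ladle_cup','ladle_grip'):
    for d in robot.spot_point(n,'wrist')[:3]: print(n,np.round(d['centre'],3),round(d['score'],2))
```

```text
3.7 [ 0.43001436 -0.32459922  0.35651371] [ 3.14156546e+00  3.44761970e-04 -3.08866418e+00] [-7.51925316e-01  7.65608513e-02  1.47752816e+00  2.67370553e-04
  1.58728425e+00 -2.37564568e+00]
ladle [ 0.542 -0.327 -0.003] 0.8
ladle [ 0.398 -0.434  0.006] 0.75
ladle_cup [ 0.539 -0.318  0.015] 0.94
ladle_cup [ 0.402 -0.433  0.016] 0.93
ladle_grip [ 0.386 -0.505  0.042] 0.85
ladle_grip [ 0.456 -0.326  0.044] 0.58
```

View pics/w1.png

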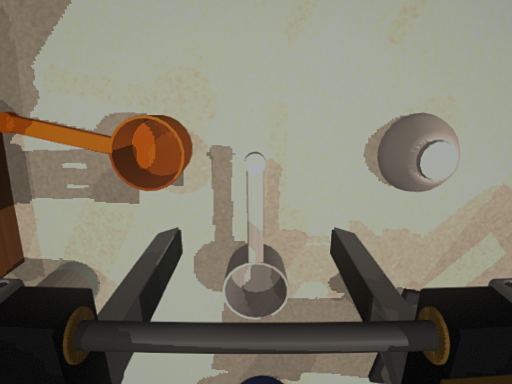

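The wrist picture shows the grey ladle, with its rim centre at (256,289) and the round handle end at (255,153). It lies between the fingers, and the orange one is off to the left.

Run:
```python
from h import *
M=cam('wrist')
P=back([[256,289],[255.5,153],[255,170],[255,240]],.05,M);print(P.round(4))
d=P[0]-P[1];print(np.linalg.norm(d),np.degrees(np.arctan2(d[1],d[0])))
ang=np.degrees(np.arctan2(d[1],d[0]));g=P[0]-d/np.linalg.norm(d)*.08;print(g)
a,b=rows([g[0],g[1],.275],down(90+ang))
rows([g[0],g[1],.2245],down(90+ang),a,b,n=4)
```

```text
[[ 0.5355 -0.3169  0.05  ]
 [ 0.3916 -0.325   0.05  ]
 [ 0.4075 -0.3246  0.05  ]
 [ 0.4788 -0.3209  0.05  ]]
0.144144160806367 3.196080248922389
[ 0.45561744 -0.32137964  0.05      ]
[[-0.22,0.0,0.68],[-0.21,0.01,0.67],[-0.22,0.01,0.68]] [[0.01,-0.0,-0.01],[0.0,-0.0,-0.01],[0.01,-0.01,-0.02]] 3
[[0.0,-0.0,0.31],[0.0,-0.0,0.32],[0.0,-0.0,0.31],[0.0,-0.0,0.32]] [[-0.0,0.0,0.0],[-0.0,0.0,0.0],[-0.0,0.0,0.0],[-0.0,0.0,0.0]] 4
```

>>> play_rows --translation '[[-0.22,0,0.68],[-0.22,0,0.68],[-0.23,0.02,0.67],[0,0,0.42],[0,0,0.42],[0,0,0.42],[0,0,0],[0,0,0]]' --twist '[[0,0,0],[0,0,-0.02],[0,0,-0.02],[0,0,0],[0,0,0],[0,0,0],[0,0,0],[0,0,0]]' --gripper '[1,1,1,1,1,1,1,-1]'

```text
time: 4.7
tool_pos: [0.4568, -0.3198, 0.2257]
ee_rot: [3.142, 0.0, -3.083]
wrist_force: [-0.4, 0.2, 0.7]
width: 0.0891
finger_force: 0.0
```

>>> play_rows --translation '[[0,0,0],[0,0,0],[0,0,0],[0,0,0],[0,0,0],[0,0,0],[0,0,0],[0,0,0]]' --twist '[[0,0,0],[0,0,0],[0,0,0],[0,0,0],[0,0,0],[0,0,0],[0,0,0],[0,0,0]]' --gripper '[-1,-1,-1,-1,-1,-1,-1,-1]'

```text
time: 5.5
tool_pos: [0.4566, -0.3208, 0.225]
ee_rot: [3.141, -0.0, -3.084]
wrist_force: [-0.2, 0.1, -0.6]
width: 0.0255
finger_force: 0.0
```

>>> play_rows --translation '[[0,0,0],[0,0,0],[0,0,0],[0,0,-0.3],[0,0,-0.6],[0,0,-0.6],[0,0,-0.6],[0,0,-0.6]]' --twist '[[0,0,0],[0,0,0],[0,0,0],[0,0,0],[0,0,0],[0,0,0],[0,0,0],[0,0,0]]' --gripper '[-1,-1,-1,-1,-1,-1,-1,-1]'

```text
time: 6.3
tool_pos: [0.4564, -0.3206, 0.3344]
ee_rot: [3.141, -0.0, -3.084]
wrist_force: [-0.2, -0.4, -1.8]
width: 0.016
finger_force: 30.0
```

Run:
```python
from h import *
o=robot.get_obs();print(o['time'],o['tool_pos'],o['width'],o['finger_force'],o['wrist_force'],o['wrist_torque'])
a,b=rows([.375,-.2,.335],down(93.4),step=.03)
a,b=rows([.375,.075,.335],down(85),a,b,step=.034)
```

```text
6.3 [ 0.45643331 -0.32061401  0.33442135] 0.015972849886332588 29.952547252178192 [-0.19140532 -0.43630628 -1.80205055] [ 0.0250753   0.13830309 -0.02605354]
[[0.37,0.63,-0.0],[0.37,0.62,-0.0],[0.37,0.63,-0.0],[0.37,0.62,-0.01],[0.38,0.63,-0.0]] [[0.0,-0.0,-0.0],[0.0,-0.0,-0.01],[0.0,-0.0,-0.0],[0.0,-0.0,-0.01],[0.0,-0.0,-0.0]] 5
[[-0.05,0.76,-0.0],[-0.03,0.76,-0.0],[-0.02,0.76,-0.0],[-0.01,0.77,-0.0],[0.0,0.76,-0.0],[0.02,0.77,-0.0],[0.03,0.76,-0.0],[0.04,0.76,-0.0]] [[0.0,-0.0,0.16],[0.0,-0.0,0.16],[0.0,-0.0,0.16],[0.0,-0.0,0.16],[0.0,-0.0,0.17],[0.0,-0.0,0.16],[0.0,-0.0,0.17],[0.0,-0.0,0.16]] 8
[[0.06,0.77,-0.0]] [[0.0,-0.0,0.17]] 1
```

>>> play_rows --translation '[[0.37,0.63,0],[0.37,0.63,0],[0.37,0.62,0],[0.37,0.62,0],[0.38,0.63,0],[-0.05,0.76,0],[-0.03,0.76,0],[-0.02,0.76,0]]' --twist '[[0,0,0],[0,0,0],[0,0,0],[0,0,0],[0,0,0],[0,0,0.16],[0,0,0.16],[0,0,0.16]]' --gripper '[-1,-1,-1,-1,-1,-1,-1,-1]'

```text
time: 7.1
tool_pos: [0.3748, -0.1076, 0.3337]
ee_rot: [-3.141, 0.001, -3.134]
wrist_force: [-0.5, -0.0, -0.9]
width: 0.0158
finger_force: 30.0
```

>>> play_rows --translation '[[-0.01,0.77,0],[0,0.77,0],[0.02,0.77,0],[0.03,0.76,0],[0.04,0.76,0],[0.06,0.77,0],[0,0,0],[0,0,0]]' --twist '[[0,0,0.16],[0,0,0.17],[0,0,0.16],[0,0,0.17],[0,0,0.16],[0,0,0.16],[0,0,0],[0,0,0]]' --gripper '[-1,-1,-1,-1,-1,-1,-1,-1]'

```text
time: 7.9
tool_pos: [0.3754, 0.0758, 0.3334]
ee_rot: [-3.141, 0.0, 3.055]
wrist_force: [-0.5, 0.3, -1.6]
width: 0.0158
finger_force: 30.0
```

Run:
```python
from h import *
from scipy.optimize import least_squares
o=robot.get_obs();print(o['time'],o['tool_pos'],o['ee_rot'])
M=cam('top');c=lambda u:np.array(u)/2.8+[140,90]-0.32
mod=np.array([[16,166,140],[-16,166,140],[-55,65,5],[-55,-65,5]])/1000.
pix=c([[265,213],[262,241],[338,290],[434,302]])
def tf(q,m): return np.c_[q[0]+np.cos(q[2])*m[:,0]-np.sin(q[2])*m[:,1],q[1]+np.sin(q[2])*m[:,0]+np.cos(q[2])*m[:,1],m[:,2]]
f=lambda q:(proj(tf(q,mod),M)-pix).ravel()
r=least_squares(f,[.624,-.076,-.13]);print('disp',r.x,r.fun.round(2));print('drop',tf(r.x,np.array([[0,.148,0],[-.075,0,.175]])))
tm=np.array([[90,75,20],[90,-75,20],[-90,-75,20],[-90,75,20]])/1000.
tp=c([[66,247],[172,279],[130,405],[24,373]])
r=least_squares(lambda q:(proj(tf(q,tm),M)-tp).ravel(),[.527,.315,-.3]);print('tray',r.x,r.fun.round(2))
print('wristcam',-cam('wrist')[2].T@cam('wrist')[3])
for cm in('wrist','top'):
    im=robot.snapshot(cm);cv2.imwrite(f'pics/{cm}2.png',im[:,:,::-1])
    for n in ('dispenser','knob_top','drop','ladle_cup','ladle_grip','tray'):
        for d in robot.spot_point(n,cm)[:2]: print(cm,n,np.round(d['centre'],3),round(d['score'],2))
a=cv2.imread('pics/wrist2.png');b=cv2.resize(cv2.imread('pics/top2.png')[120:230,160:330],None,fx=3.49,fy=3.49,interpolation=cv2.INTER_CUBIC)[:384,:288]
cv2.imwrite('pics/v2.png',np.hstack([a,b[:384]]))
```

```text
7.9 [0.37540987 0.07575255 0.33342803] [-3.14106710e+00  1.22908930e-04  3.05488907e+00]
disp [ 0.62691332 -0.07587341 -0.09800794] [-0.21  0.21 -0.23 -0.59  0.15  0.44  0.34 -0.03]
drop [[ 0.64139528  0.07141635  0.        ]
 [ 0.55227324 -0.06853457  0.175     ]]
tray [ 0.52741732  0.31165409 -0.2846844 ] [-0.06 -0.86  0.24 -0.59  0.24  1.03 -0.43  0.37]
wristcam [0.29125133 0.08355871 0.31301257]
wrist ladle_grip [0.38  0.076 0.156] 0.87
wrist tray [ 0.528  0.318 -0.002] 0.59
top dispenser [ 0.621 -0.073 -0.002] 0.94
top dispenser [ 0.764  0.138 -0.   ] 0.52
top knob_top [ 0.552 -0.065  0.174] 0.46
top ladle_cup [0.46  0.067 0.123] 0.66
top ladle_cup [ 0.397 -0.43   0.018] 0.58
top ladle_grip [ 0.387 -0.505  0.045] 0.86
top ladle_grip [0.378 0.075 0.158] 0.63
top tray [0.526 0.316 0.003] 0.87
```

View pics/v2.png

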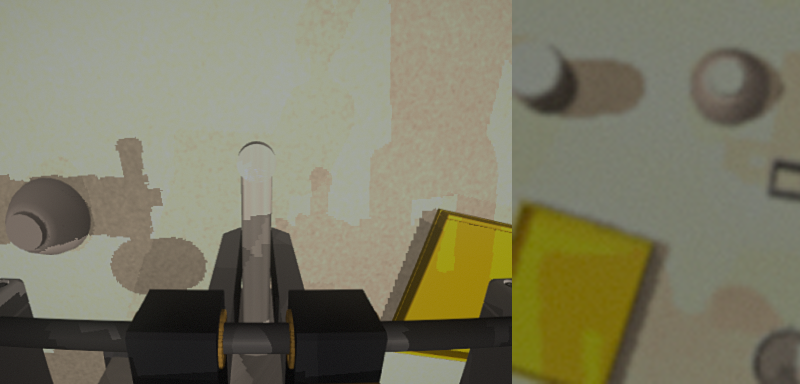

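The wrist view shows the ladle held level by its handle. The handle end is at (256,150) and the tray is to the right at (460,280). Next I'll lower it clear of the chute with the handle swung 30° away, then slide the cup under.

Run:
```python
from h import *
a,b=rows([.483,.162,.28],down(60),step=.03,rs=.08)
a,b=rows([.483,.162,.233],down(60),a,b,step=.016)
a,b=rows([.570,.1125,.231],down(60),a,b,step=.025)
```

```text
[[-0.41,0.4,0.22],[-0.38,0.43,0.22],[-0.35,0.45,0.22],[-0.32,0.48,0.22],[-0.28,0.5,0.22],[-0.25,0.52,0.23]] [[0.0,-0.0,0.72],[0.0,-0.0,0.73],[0.0,-0.0,0.72],[0.0,-0.0,0.73],[0.0,-0.0,0.72],[0.0,-0.0,0.73]] 6
[[-0.0,0.0,0.39],[-0.0,0.0,0.39],[-0.0,0.0,0.39]] [[0.0,-0.0,-0.0],[0.0,-0.0,-0.0],[0.0,-0.0,-0.0]] 3
[[-0.5,0.0,0.01],[-0.5,0.01,0.01],[-0.5,0.0,0.01],[-0.5,0.01,0.01],[-0.5,0.0,0.01]] [[0.0,-0.0,-0.0],[0.0,-0.0,-0.0],[0.0,-0.0,-0.0],[0.0,-0.0,-0.0],[0.0,-0.0,-0.0]] 5
```

>>> play_rows --translation '[[-0.41,0.4,0.22],[-0.38,0.43,0.22],[-0.35,0.45,0.22],[-0.32,0.48,0.22],[-0.28,0.5,0.22],[-0.25,0.52,0.23],[0,0,0.39],[0,0,0.39]]' --twist '[[0,0,0.72],[0,0,0.73],[0,0,0.72],[0,0,0.73],[0,0,0.72],[0,0,0.73],[0,0,0],[0,0,0]]' --gripper '[-1,-1,-1,-1,-1,-1,-1,-1]'

```text
time: 9.4
tool_pos: [0.4835, 0.1626, 0.2481]
ee_rot: [3.141, 0.0, 2.619]
wrist_force: [1.0, 0.5, -2.2]
width: 0.0153
finger_force: 30.0
```

>>> play_rows --translation '[[0,0,0.39],[0,0,0],[-0.5,0,0.01],[-0.5,0,0.01],[-0.5,0,0.01],[-0.5,0.01,0.01],[-0.5,0.01,0.01],[0,0,0]]' --twist '[[0,0,0],[0,0,0],[0,0,0],[0,0,0],[0,0,0],[0,0,0],[0,0,0],[0,0,0]]' --gripper '[-1,-1,-1,-1,-1,-1,-1,-1]'

```text
time: 10.2
tool_pos: [0.5718, 0.1115, 0.2321]
ee_rot: [3.14, 0.003, 2.616]
wrist_force: [0.1, 0.4, -2.0]
width: 0.0157
finger_force: 30.0
```

Run:
```python
from h import *
o=robot.get_obs();print(o['time'],o['tool_pos'],o['ee_rot'],o['wrist_force'],o['width'],o['joint_positions'])
ims=[]
for cm in('side','top','wrist'):
    im=robot.snapshot(cm);cv2.imwrite(f'pics/{cm}3.png',im[:,:,::-1])
    for n in ('dispenser','knob_top','drop','ladle_cup'):
        for d in robot.spot_point(n,cm)[:2]: print(cm,n,np.round(d['centre'],3),round(d['score'],2))
z=lambda i,f:cv2.resize(i,None,fx=f,fy=f,interpolation=cv2.INTER_CUBIC)
t=z(cv2.imread('pics/top3.png')[130:240,180:310],3);s=z(cv2.imread('pics/side3.png')[130:300,160:350],1.94)
cv2.imwrite('pics/v3.png',np.hstack([t[:329],s[:329]]))
```

```text
10.2 [0.57177805 0.11150474 0.23213051] [3.14035804e+00 2.60723914e-03 2.61587598e+00] [ 0.07561416  0.36749134 -1.96540409] 0.015691943208707513 [ 9.54181429e-02  2.52207798e-01  1.53105767e+00 -5.25420754e-04
  1.35548847e+00 -9.49551598e-01]
side dispenser [ 0.621 -0.072 -0.001] 0.71
side knob_top [ 0.546 -0.065  0.173] 0.4
side drop [ 0.395 -0.149  0.003] 0.16
side ladle_cup [ 0.623 -0.074 -0.002] 0.68
side ladle_cup [0.644 0.065 0.018] 0.59
top dispenser [ 0.623 -0.074 -0.001] 0.73
top knob_top [ 0.551 -0.064  0.179] 0.47
top ladle_cup [ 0.398 -0.433  0.02 ] 0.77
top ladle_cup [0.639 0.07  0.021] 0.66
wrist dispenser [ 0.624 -0.076 -0.005] 0.69
```

View pics/v3.png

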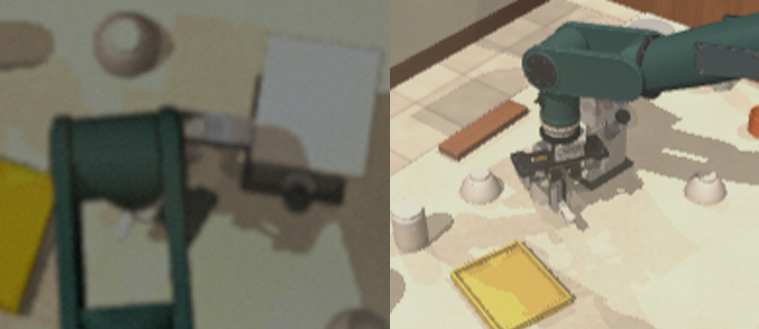

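The side and top views show the cup under the chute, and the networks put it about 4 mm from the drop point. I'll lower and release.

>>> play_rows --translation '[[0,0,0.06],[0,0,0.06],[0,0,0.05],[0,0,0],[0,0,0],[0,0,0],[0,0,0],[0,0,0]]' --twist '[[0,0,0],[0,0,0],[0,0,0],[0,0,0],[0,0,0],[0,0,0],[0,0,0],[0,0,0]]' --gripper '[-1,-1,-1,-1,-0.3,-0.3,-0.3,-0.3]'

```text
time: 11.75
tool_pos: [0.5699, 0.1126, 0.2242]
ee_rot: [3.141, 0.0, 2.618]
wrist_force: [0.4, 0.3, 0.3]
width: 0.033
finger_force: 0.0
```

Run:
```python
from h import *
o=robot.get_obs();print(o['time'],o['tool_pos'],o['ee_rot'],o['wrist_force'],o['width'])
# release pose saved; next: up, then pre-press pose
np.save('rel.npy',np.r_[o['tool_pos'],o['ee_rot']])
q=np.array([.624,-.075,-.10]);cz,sz=np.cos(q[2]),np.sin(q[2])
w=lambda v:np.array([cz*v[0]-sz*v[1],sz*v[0]+cz*v[1],v[2]])
K=w([-.075,0,.175])+[q[0],q[1],0];ax=w([.574,0,-.819]);print('knob',K,ax)
ty=w([0,1,0]);R=Ro.from_matrix(np.c_[np.cross(ty,ax),ty,ax]);print(R.as_euler('xyz'))
pre=K-ax*(.1992+.03);print('pre',pre)
p0=o['tool_pos'];R0=Ro.from_euler('xyz',o['ee_rot'])
a,b=rows(p0+[0,0,.1],R0,p0,R0,step=.03)
a,b=rows([.40,.03,.42],R,a,b,step=.03,rs=.08)
a,b=rows(pre,R,a,b,step=.025)
```

```text
11.75 [0.56993426 0.11255309 0.22418665] [3.14148449e+00 1.58960031e-04 2.61767236e+00] [0.37702268 0.30613667 0.2981191 ] 0.03303283221608455
knob [ 0.54937469 -0.06751249  0.175     ] [ 0.57113239 -0.05730438 -0.819     ]
[3.14159265 0.61129936 3.04159265]
pre [ 0.41847114 -0.05437833  0.3627148 ]
[[-0.0,0.0,-0.62],[-0.0,0.0,-0.63],[-0.0,0.0,-0.62],[-0.0,0.0,-0.63]] [[0.0,0.0,0.0],[0.0,0.0,0.0],[0.0,0.0,0.0],[0.0,0.0,0.0]] 4
[[0.26,-0.39,-0.24],[0.27,-0.38,-0.26],[0.26,-0.36,-0.28],[0.26,-0.35,-0.3],[0.26,-0.33,-0.32],[0.25,-0.32,-0.34],[0.24,-0.3,-0.36],[0.23,-0.29,-0.38]] [[-0.13,-0.6,-0.41],[-0.13,-0.6,-0.41],[-0.13,-0.6,-0.41],[-0.13,-0.6,-0.41],[-0.13,-0.6,-0.41],[-0.13,-0.6,-0.41],[-0.13,-0.6,-0.41],[-0.13,-0.61,-0.41]] 8
[[0.22,-0.28,-0.4],[0.21,-0.26,-0.41]] [[-0.13,-0.6,-0.41],[-0.12,-0.61,-0.42]] 2
[[0.05,-0.41,0.31],[0.06,-0.41,0.31],[0.05,-0.41,0.31],[0.06,-0.41,0.31],[0.05,-0.41,0.32]] [[-0.0,0.0,0.0],[-0.0,0.0,0.0],[-0.0,0.0,0.0],[-0.0,0.0,0.0],[-0.0,0.0,0.0]] 5
```

>>> play_rows --translation '[[0,0,-0.62],[0,0,-0.63],[0,0,-0.62],[0,0,-0.63],[0.26,-0.39,-0.24],[0.27,-0.38,-0.26],[0.26,-0.36,-0.28],[0.26,-0.35,-0.3]]' --twist '[[0,0,0],[0,0,0],[0,0,0],[0,0,0],[-0.13,-0.6,-0.41],[-0.13,-0.6,-0.41],[-0.13,-0.6,-0.41],[-0.13,-0.6,-0.41]]' --gripper '[-0.3,-0.3,-0.3,-1,-1,-1,-1,-1]'

```text
time: 12.55
tool_pos: [0.5014, 0.0792, 0.3629]
ee_rot: [3.109, 0.246, 2.78]
wrist_force: [-0.8, 0.1, 0.1]
width: 0.0006
finger_force: 0.0
```

>>> play_rows --translation '[[0.26,-0.33,-0.32],[0.25,-0.32,-0.34],[0.24,-0.3,-0.36],[0.23,-0.29,-0.38],[0.22,-0.28,-0.4],[0.21,-0.26,-0.41],[0.05,-0.41,0.31],[0.05,-0.41,0.31]]' --twist '[[-0.13,-0.6,-0.41],[-0.13,-0.6,-0.41],[-0.13,-0.6,-0.41],[-0.13,-0.61,-0.41],[-0.13,-0.6,-0.41],[-0.12,-0.61,-0.42],[0,0,0],[0,0,0]]' --gripper '[-1,-1,-1,-1,-1,-1,-1,-1]'

```text
time: 13.35
tool_pos: [0.4069, -0.0039, 0.3986]
ee_rot: [-3.141, 0.615, 3.043]
wrist_force: [0.4, 0.1, -0.3]
width: 0.0002
finger_force: 0.0
```

>>> play_rows --translation '[[0.05,-0.41,0.31],[0.06,-0.41,0.31],[0.06,-0.41,0.31],[0,0,0]]' --twist '[[0,0,0],[0,0,0],[0,0,0],[0,0,0]]' --gripper '[-1,-1,-1,-1]'

```text
time: 13.75
tool_pos: [0.4181, -0.0555, 0.3609]
ee_rot: [3.142, 0.607, 3.039]
wrist_force: [-0.1, 0.0, -0.2]
width: 0.0009
finger_force: 0.0
```

```bash
cat > k.py <<'E'
from h import *
o=robot.get_obs();print(o['time'],o['tool_pos'],o['ee_rot'],o['wrist_force'],o['width'])
q=np.array([.624,-.075,-.10]);cz,sz=np.cos(q[2]),np.sin(q[2])
w=lambda v:np.array([cz*v[0]-sz*v[1],sz*v[0]+cz*v[1],v[2]])
K=w([-.075,0,.175])+[q[0],q[1],0];Rt=Ro.from_euler('xyz',o['ee_rot'])
tip=o['tool_pos']+Rt.apply([0,0,.1992])
print('tip->knob in tool',Rt.inv().apply(K-tip),'axis in tool',Rt.inv().apply(w([.574,0,-.819])),'force along',Rt.inv().apply(o['wrist_force']))
E
python3 - <<'E'
from k import *
M=cam('wrist');im=robot.snapshot('wrist');cv2.imwrite('pics/w4.png',im[:,:,::-1])
for n in ('knob_top','ladle_cup','ladle_grip','dispenser'):
    for d in robot.spot_point(n,'wrist')[:2]: print(n,np.round(d['centre'],3),round(d['score'],2))
print(proj([K,tip],M))
E
```

```text
13.75 [ 0.41805534 -0.05550346  0.36093523] [3.14152019 0.60709668 3.03856503] [-0.11345466  0.00244141 -0.24003823] 0.0008567935383439804
tip->knob in tool [-0.00222274  0.00154372  0.02873326] axis in tool [-0.004201    0.00166538  1.00010828] force along [ 0.2298316  -0.00924944  0.13262034]
knob_top [ 0.551 -0.061  0.178] 0.78
ladle_cup [0.641 0.074 0.018] 0.76
ladle_cup [ 0.751 -0.302  0.   ] 0.38
ladle_grip [0.573 0.108 0.046] 0.63
dispenser [ 0.625 -0.074 -0.004] 0.78
[[257.29115669 227.14622168]
 [255.02272936 241.67682633]]
```

View pics/w4.png

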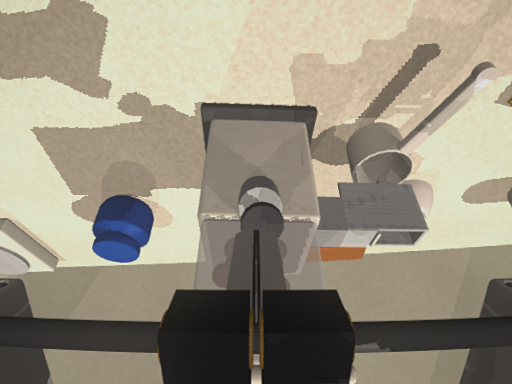

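The wrist view shows the knob disc around (262,216), just ahead of the finger tips, and slightly to the right of the predicted (257,227). The ladle cup (380,155) stands behind the chute. I'll shift 4 mm along +y and press.

>>> play_rows --translation '[[-0.03,0.1,0.4],[-0.03,0,0.2],[0,0,0.1],[0,0,0.1],[0,0,0.1],[0,0,0.1],[0,0,0.1],[0,0,0]]' --twist '[[0,0,0],[0,0,0],[0,0,0],[0,0,0],[0,0,0],[0,0,0],[0,0,0],[0,0,0]]' --gripper '[-1,-1,-1,-1,-1,-1,-1,-1]'

```text
time: 14.8
tool_pos: [0.4458, -0.0528, 0.3287]
ee_rot: [-3.142, 0.611, 3.042]
wrist_force: [-7.0, 1.9, 4.7]
width: 0.0007
finger_force: 3.7
```

```bash
python3 -c "from k import *"
```

```text
14.8 [ 0.44580004 -0.05282758  0.32869735] [-3.14158625  0.6109015   3.04193494] [-6.99773794  1.93626852  4.70151526] 0.0006826694966241013
tip->knob in tool [ 0.00254468 -0.00430593 -0.01334733] axis in tool [-3.97876783e-04 -1.90066180e-04  1.00011840e+00] force along [ 3.16460826  1.23038555 -7.95569756]
```

>>> play_rows --translation '[[0,0,0.1],[0,0,0.1],[0,0,0.08],[0,0,0.05],[0,0,0.05],[0,0,0]]' --twist '[[0,0,0],[0,0,0],[0,0,0],[0,0,0],[0,0,0],[0,0,0]]' --gripper '[-1,-1,-1,-1,-1,-1]'

```text
time: 15.4
tool_pos: [0.4524, -0.0535, 0.3208]
ee_rot: [-3.139, 0.608, 3.045]
wrist_force: [-42.8, 4.3, 30.4]
width: 0.0002
finger_force: 24.9
```

```bash
python3 -c "from k import *"
```

```text
15.4 [ 0.45235853 -0.05346918  0.3208108 ] [-3.13859865  0.6083477   3.04528442] [-42.76816699   4.33967379  30.41991096] 0.0002141518914793923
tip->knob in tool [ 0.00298265 -0.00412342 -0.02357472] axis in tool [-2.94879844e-03  8.75270906e-04  1.00011376e+00] force along [ 17.8897229    0.05870732 -49.53053833]
```

The knob has bottomed: about 24 mm of travel, and the force has risen sharply. I'll back off and look.

>>> play_rows --translation '[[0,0,-0.1],[0,0,-0.2],[0,0,-0.4],[0,0,-0.6],[0,0,-0.6],[0,0,-0.6],[0,0,0]]' --twist '[[0,0,0],[0,0,0],[0,0,0],[0,0,0],[0,0,0],[0,0,0],[0,0,0]]' --gripper '[-1,-1,-1,-1,-1,-1,-1]'

```text
time: 16.1
tool_pos: [0.3972, -0.0482, 0.4018]
ee_rot: [-3.139, 0.62, 3.043]
wrist_force: [-0.9, 0.3, 0.6]
width: 0.0003
finger_force: 0.0
```

Run:
```python
from k import *
M=cam('wrist');im=robot.snapshot('wrist');cv2.imwrite('pics/w5.png',im[:,:,::-1])
for n in ('knob_top','ladle_cup','ladle_grip','ladle','ball_center','dispenser'):
    for d in robot.spot_point(n,'wrist')[:2]: print(n,np.round(d['centre'],3),round(d['score'],2))
cv2.imwrite('pics/w5c.png',cv2.resize(im[60:260,220:512,::-1],None,fx=2.6,fy=2.6,interpolation=cv2.INTER_CUBIC))
r=np.load('rel.npy');p=r[:3];R=Ro.from_euler('xyz',r[3:])
a,b=rows([.52,.10,.36],R,step=.03,rs=.08)
a,b=rows(p+[0,0,.1],R,a,b,step=.03)
rows(p,R,a,b,step=.025)
```

```text
16.1 [ 0.39724261 -0.04824543  0.40183345] [-3.13883772  0.62013891  3.04254566] [-0.94869934  0.30313842  0.59123429] 0.00032126175267825846
tip->knob in tool [ 0.00707543 -0.00337504  0.07449207] axis in tool [0.0088407  0.00220812 1.00007698] force along [ 0.44906499  0.2049547  -1.04776692]
ladle_cup [0.641 0.073 0.017] 0.63
ladle_grip [0.574 0.109 0.047] 0.59
ladle [ 0.642  0.067 -0.004] 0.89
ball_center [0.574 0.11  0.046] 0.74
ball_center [0.648 0.072 0.013] 0.56
dispenser [ 0.624 -0.072 -0.006] 0.68
dispenser [ 0.754 -0.301  0.002] 0.64
[[-0.17,0.4,0.23],[-0.16,0.41,0.21],[-0.16,0.42,0.2],[-0.15,0.43,0.18],[-0.15,0.43,0.17],[-0.14,0.44,0.15],[-0.13,0.45,0.14],[-0.12,0.46,0.13]] [[0.13,0.6,0.41],[0.13,0.6,0.41],[0.13,0.6,0.41],[0.13,0.6,0.41],[0.13,0.6,0.41],[0.13,0.6,0.41],[0.13,0.6,0.41],[0.13,0.6,0.41]] 8
[[-0.1,0.46,0.11],[-0.09,0.47,0.1]] [[0.12,0.6,0.41],[0.13,0.59,0.41]] 2
[[-0.31,0.3,0.3],[-0.31,0.3,0.3],[-0.3,0.3,0.3]] [[-0.0,0.0,0.0],[-0.0,0.0,0.0],[-0.0,0.0,0.0]] 3
[[-0.0,-0.0,0.62],[-0.0,-0.0,0.63],[-0.0,-0.0,0.62],[-0.0,-0.0,0.63]] [[-0.0,0.0,0.0],[-0.0,0.0,0.0],[-0.0,0.0,0.0],[-0.0,0.0,0.0]] 4
```

View pics/w5c.png

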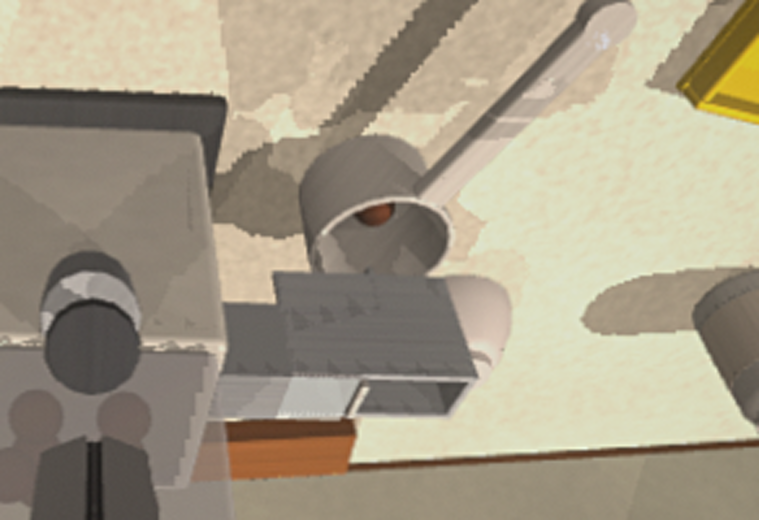

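The crop shows the brown ball inside the cup at (375,212), with the knob sprung back at (93,345). I'll regrasp at the saved release pose.

>>> play_rows --translation '[[-0.17,0.4,0.23],[-0.16,0.41,0.21],[-0.16,0.42,0.2],[-0.15,0.43,0.18],[-0.15,0.43,0.17],[-0.14,0.44,0.15],[-0.13,0.45,0.14],[-0.12,0.46,0.13]]' --twist '[[0.13,0.6,0.41],[0.13,0.6,0.41],[0.13,0.6,0.41],[0.13,0.6,0.41],[0.13,0.6,0.41],[0.13,0.6,0.41],[0.13,0.6,0.41],[0.13,0.6,0.41]]' --gripper '[-0.1,-0.1,-0.1,-0.1,-0.1,-0.1,-0.1,-0.1]'

```text
time: 17.25
tool_pos: [0.4965, 0.0712, 0.3676]
ee_rot: [3.122, 0.12, 2.698]
wrist_force: [0.1, -1.1, 0.4]
width: 0.0424
finger_force: 0.0
```

>>> play_rows --translation '[[-0.1,0.46,0.11],[-0.09,0.47,0.1],[-0.31,0.3,0.3],[-0.31,0.3,0.3],[-0.3,0.3,0.3],[0,0,0]]' --twist '[[0.12,0.6,0.41],[0.13,0.59,0.41],[0,0,0],[0,0,0],[0,0,0],[0,0,0]]' --gripper '[-0.1,-0.1,-0.1,-0.1,-0.1,-0.1]'

```text
time: 17.85
tool_pos: [0.5707, 0.1132, 0.3221]
ee_rot: [-3.139, -0.001, 2.619]
wrist_force: [-0.1, -0.5, -0.6]
width: 0.0423
finger_force: 0.0
```

Run:
```python
from h import *
o=robot.get_obs();print(o['time'],o['tool_pos'],o['ee_rot'],o['width'])
robot.snapshot('wrist')
for n in ('ladle_grip','ladle_cup'):
    for d in robot.spot_point(n,'wrist')[:2]: print(n,np.round(d['centre'],3),round(d['score'],2))
r=np.load('rel.npy');p=r[:3];R=Ro.from_euler('xyz',r[3:])
rows(p,R,step=.02)
```

```text
17.85 [0.57072744 0.11316389 0.32207696] [-3.13890056e+00 -1.38102438e-03  2.61858658e+00] 0.042266768902522914
ladle_grip [0.572 0.106 0.046] 0.89
ladle_cup [0.64  0.07  0.016] 0.78
ladle_cup [ 0.642  0.069 -0.   ] 0.38
[[-0.0,-0.0,0.42],[-0.0,-0.0,0.42],[-0.0,-0.0,0.42],[-0.0,-0.0,0.43],[-0.0,-0.0,0.42],[-0.0,-0.0,0.43]] [[-0.0,0.0,0.0],[-0.0,0.0,0.0],[-0.0,0.01,0.0],[-0.0,0.0,0.0],[-0.0,0.01,0.0],[-0.0,0.0,0.01]] 6
```

>>> play_rows --translation '[[0,0,0.42],[0,0,0.42],[0,0,0.42],[0,0,0.42],[0,0,0.42],[0,0,0.34],[0,0,0],[0,0,0]]' --twist '[[0,0,0],[0,0,0],[0,0.01,0],[0,0,0],[0,0.01,0],[0,0,0],[0,0,0],[0,0,0]]' --gripper '[-0.1,-0.1,-0.1,-0.1,-0.1,-0.1,-0.1,-1]'

```text
time: 18.8
tool_pos: [0.57, 0.1127, 0.2291]
ee_rot: [3.141, 0.002, 2.618]
wrist_force: [-0.6, -0.6, 0.1]
width: 0.0372
finger_force: 0.0
```

>>> play_rows --translation '[[0,0,0],[0,0,0],[0,0,0],[0,0,0],[0,0,0],[0,0,0],[0,0,-0.1],[0,0,-0.1]]' --twist '[[0,0,0],[0,0,0],[0,0,0],[0,0,0],[0,0,0],[0,0,0],[0,0,0],[0,0,0]]' --gripper '[-1,-1,-1,-1,-1,-1,-1,-1]'

```text
time: 19.6
tool_pos: [0.5696, 0.1127, 0.2356]
ee_rot: [-3.141, -0.001, 2.618]
wrist_force: [-0.3, 1.0, -2.1]
width: 0.0156
finger_force: 30.0
```

>>> play_rows --translation '[[0.1,0,0],[0.25,0,0],[0.4,0,0],[0.45,0,0],[0.45,0,0],[0.4,0,0],[0.3,0,0],[0.15,0,0]]' --twist '[[0,0,0],[0,0,0],[0,0,0],[0,0,0],[0,0,0],[0,0,0],[0,0,0],[0,0,0]]' --gripper '[-1,-1,-1,-1,-1,-1,-1,-1]'

```text
time: 20.4
tool_pos: [0.482, 0.1635, 0.2362]
ee_rot: [3.141, 0.001, 2.619]
wrist_force: [0.1, -0.2, -1.9]
width: 0.0158
finger_force: 30.0
```

>>> play_rows --translation '[[0,0,-0.1],[0,0,-0.25],[0,0,-0.35],[0,0,-0.35],[0,0,-0.25],[0,0,-0.1],[0,0,0],[0,0,0]]' --twist '[[0,0,0],[0,0,0],[0,0,0],[0,0,0],[0,0,0],[0,0,0],[0,0,0],[0,0,0]]' --gripper '[-1,-1,-1,-1,-1,-1,-1,-1]'

```text
time: 21.2
tool_pos: [0.4832, 0.1626, 0.2919]
ee_rot: [3.142, 0.001, 2.618]
wrist_force: [0.6, 0.4, -1.7]
width: 0.0157
finger_force: 30.0
```

Run:
```python
from h import *
o=robot.get_obs();print(o['time'],o['tool_pos'],o['ee_rot'],o['wrist_force'])
robot.snapshot('top')
for n in ('tray','ball_center','ladle_cup'):
    for d in robot.spot_point(n,'top')[:2]: print(n,np.round(d['centre'],3),round(d['score'],2))
a=rows([.457,.3545,o['tool_pos'][2]],Ro.from_euler('xyz',o['ee_rot']),n=14)
```

```text
21.2 [0.48320286 0.16262526 0.29192191] [3.14156689e+00 7.55202469e-04 2.61797602e+00] [ 0.59413391  0.36009217 -1.65387554]
tray [0.53  0.315 0.001] 0.92
ball_center [0.566 0.117 0.074] 0.54
ball_center [ 0.747 -0.3    0.002] 0.33
ladle_cup [ 0.397 -0.434  0.018] 0.69
ladle_cup [0.552 0.122 0.077] 0.65
[[0.21,0.27,-0.0],[0.21,0.27,-0.0],[0.21,0.27,-0.0],[0.21,0.27,-0.0],[0.21,0.27,-0.0],[0.21,0.28,-0.0],[0.21,0.27,-0.0],[0.21,0.28,-0.0]] [[-0.0,-0.0,0.0],[-0.0,-0.0,0.0],[-0.0,-0.0,0.0],[-0.0,-0.0,0.0],[-0.0,-0.0,0.0],[-0.0,-0.0,0.0],[-0.0,-0.0,0.0],[-0.0,-0.0,0.0]] 8
[[0.21,0.27,-0.0],[0.21,0.28,-0.0],[0.22,0.27,-0.0],[0.21,0.28,-0.0],[0.22,0.27,-0.01],[0.21,0.28,-0.0]] [[-0.0,-0.0,0.0],[-0.0,-0.0,0.0],[-0.0,-0.0,0.0],[-0.0,-0.0,0.0],[-0.0,-0.0,0.0],[-0.0,-0.0,0.0]] 6
```

>>> play_rows --translation '[[0.05,0.07,0],[0.12,0.16,0],[0.2,0.25,0],[0.22,0.28,0],[0.22,0.28,0],[0.22,0.28,0],[0.22,0.28,0],[0.22,0.28,0]]' --twist '[[0,0,0],[0,0,0],[0,0,0],[0,0,0],[0,0,0],[0,0,0],[0,0,0],[0,0,0]]' --gripper '[-1,-1,-1,-1,-1,-1,-1,-1]'

```text
time: 22.2
tool_pos: [0.4697, 0.2587, 0.2922]
ee_rot: [3.141, 0.001, 2.619]
wrist_force: [-0.5, -0.4, -2.5]
width: 0.0154
finger_force: 30.0
```

>>> play_rows --translation '[[0.22,0.28,0],[0.22,0.28,0],[0.22,0.28,0],[0.22,0.28,0],[0.22,0.28,0],[0.2,0.26,0],[0.13,0.18,0],[0.06,0.1,0]]' --twist '[[0,0,0],[0,0,0],[0,0,0],[0,0,0],[0,0,0],[0,0,0],[0,0,0],[0,0,0]]' --gripper '[-1,-1,-1,-1,-1,-1,-1,-1]'

```text
time: 23.0
tool_pos: [0.457, 0.3552, 0.2921]
ee_rot: [3.141, 0.001, 2.619]
wrist_force: [-0.1, -0.1, -1.5]
width: 0.0154
finger_force: 30.0
```

Run:
```python
from h import *
o=robot.get_obs();print(o['time'],o['tool_pos'],o['ee_rot'],o['wrist_force'])
im=robot.snapshot('top');cv2.imwrite('pics/top6.png',im[:,:,::-1])
for n in ('tray','ball_center','ladle_cup'):
    for d in robot.spot_point(n,'top')[:2]: print(n,np.round(d['centre'],3),round(d['score'],2))
im=robot.snapshot('side');cv2.imwrite('pics/s6.png',im[:,:,::-1])
for n in ('tray','ladle_cup'):
    for d in robot.spot_point(n,'side')[:2]: print(n,np.round(d['centre'],3),round(d['score'],2))
```

```text
23.0 [0.45700987 0.35520125 0.29213369] [3.14115272e+00 1.36267944e-03 2.61891600e+00] [-0.08633072 -0.12936814 -1.4891929 ]
tray [0.527 0.316 0.   ] 0.71
ball_center [0.544 0.307 0.074] 0.48
ball_center [0.462 0.353 0.11 ] 0.45
ladle_cup [ 0.4   -0.431  0.022] 0.85
ladle_cup [0.529 0.312 0.076] 0.61
tray [0.524 0.313 0.002] 0.82
ladle_cup [0.53  0.305 0.073] 0.67
ladle_cup [ 0.397 -0.434  0.015] 0.47
```

>>> play_rows --translation '[[0,0,0.1],[0,0,0.25],[0,0,0.3],[0,0,0.3],[0,0,0.2],[0,0,0.12],[0,0,0.06],[0,0,0]]' --twist '[[0,0,0],[0,0,0],[0,0,0],[0,0,0],[0,0,0],[0,0,0],[0,0,0],[0,0,0]]' --gripper '[-1,-1,-1,-1,-1,-1,-1,-1]'

```text
time: 24.15
tool_pos: [0.4572, 0.3542, 0.2387]
ee_rot: [3.141, 0.001, 2.618]
wrist_force: [-0.0, -0.2, -1.4]
width: 0.0152
finger_force: 30.0
```

>>> play_rows --translation '[[0,0,0.04],[0,0,0.04],[0,0,0]]' --twist '[[0,0,0],[0,0,0],[0,0,0]]' --gripper '[-1,-1,-1]'

```text
time: 24.45
tool_pos: [0.4573, 0.3543, 0.2359]
ee_rot: [3.141, 0.001, 2.618]
wrist_force: [-0.5, 0.1, -1.5]
width: 0.0154
finger_force: 30.0
```

>>> play_rows --translation '[[0,0,0.04],[0,0,0.03],[0,0,0],[0,0,0]]' --twist '[[0,0,0],[0,0,0],[0,0,0],[0,0,0]]' --gripper '[-1,-1,-1,-1]'

```text
time: 24.85
tool_pos: [0.4572, 0.3545, 0.2341]
ee_rot: [3.14, 0.001, 2.618]
wrist_force: [-2.6, -0.3, 5.4]
width: 0.0156
finger_force: 30.0
```

>>> play_rows --translation '[[0,0,0.03],[0,0,0],[0,0,0]]' --twist '[[0,0,0],[0,0,0],[0,0,0]]' --gripper '[-1,-1,-1]'

```text
time: 25.15
tool_pos: [0.457, 0.3547, 0.2335]
ee_rot: [3.139, 0.001, 2.618]
wrist_force: [-5.7, 0.4, 7.7]
width: 0.0156
finger_force: 30.0
```

>>> play_rows --translation '[[0,0,-0.04],[0,0,0],[0,0,0],[0,0,0],[0,0,0],[0,0,0],[0,0,0]]' --twist '[[0,0,0],[0,0,0],[0,0,0],[0,0,0],[0,0,0],[0,0,0],[0,0,0]]' --gripper '[-1,-1,-0.2,-0.2,-0.2,-0.2,-0.2]'

```text
time: 25.85
tool_pos: [0.4573, 0.3541, 0.2331]
ee_rot: [3.141, 0.001, 2.618]
wrist_force: [-1.0, 0.8, -0.7]
width: 0.0375
finger_force: 0.0
```

>>> play_rows --translation '[[0,0,-0.2],[0,0,-0.5],[0,0,-0.8],[0,0,-0.8],[0,0,-0.8],[0,0,-0.8],[0,0,0]]' --twist '[[0,0,0],[0,0,0],[0,0,0],[0,0,0],[0,0,0],[0,0,0],[0,0,0]]' --gripper '[-0.2,-0.2,-0.2,-0.2,-0.2,-0.2,-0.2]'

```text
time: 26.55
tool_pos: [0.4574, 0.3545, 0.3965]
ee_rot: [3.13, 0.007, 2.618]
wrist_force: [-0.3, -0.4, 0.5]
width: 0.0375
finger_force: 0.0
```

Run:
```python
from h import *
o=robot.get_obs();print(o['time'],o['tool_pos'],o['wrist_force'],o['width'])
ims={}
for c in ('wrist','top','side'):
    im=robot.snapshot(c);ims[c]=im[:,:,::-1]
    for n in ('tray','ball_center','ladle'):
        for d in robot.spot_point(n,c)[:2]: print(c,n,np.round(d['centre'],3),round(d['score'],2))
z=lambda i,f:cv2.resize(i,None,fx=f,fy=f,interpolation=cv2.INTER_CUBIC)
s=z(ims['side'][200:328,150:278],3)
cv2.imwrite('pics/v7.png',np.hstack([ims['wrist'],s])[:, :800])
```

```text
26.55 [0.45742545 0.35454605 0.39649554] [-0.3492247  -0.36456775  0.46705825] 0.037477523389486206
wrist ball_center [0.55  0.305 0.015] 0.8
wrist ladle [0.548 0.306 0.015] 0.67
wrist ladle [0.529 0.31  0.004] 0.57
top tray [0.53  0.314 0.   ] 0.81
top tray [0.76  0.34  0.001] 0.25
top ball_center [0.549 0.305 0.019] 0.49
top ladle [ 0.396 -0.427  0.002] 0.76
top ladle [0.528 0.314 0.007] 0.71
side tray [0.529 0.311 0.02 ] 0.67
side tray [0.524 0.316 0.006] 0.66
side ball_center [0.547 0.304 0.019] 0.49
side ladle [0.53  0.312 0.008] 0.81
side ladle [ 0.398 -0.432 -0.001] 0.53
```

View pics/v7.png

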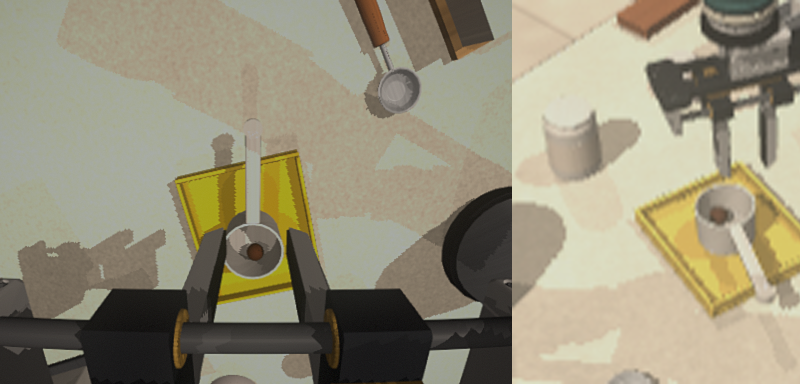

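The ladle stands upright in the middle of the tray, with its cup at (254,250) and the ball inside at (255,252). The gripper is clear of it, so I'll hand in.

```bash
python3 -c "
from bench import robot
print(robot.close_job())"
```

```text
the job is handed in; nothing more can be done
None
```

The aluminium ladle, with the tea ball in its cup, stands upright on the tray floor and is released, and the job is handed in at about 27 s; the knob was pressed to its stop, where wrist force read about 53 N (the hand-in returned no verdict).

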